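# Seat a round bar blank in the grinding fixture's V-block

## Task

Take the round steel bar from the rubber mat, stand it upright on the fixture's bed between the V-block and the clamp slide, and let go of it. Then push the clamp slide by its black knob until its nose presses the bar home, centred against both faces of the V; keep a firm but gentle push of about 12 N on the bar for a second (at least 6 N, never more than 20 N). Let go of the knob, leaving the bar standing in the V with the clamp nose against it, and do not disturb the other things on the bench.

Things in the scene. Friction and masses are not known exactly. Their poses are not given: they have to be found in the camera images.
- bar_center (a point): centre (half-way up) of the round bar: plain steel cylinder, diameter 30 mm, 75 mm tall, 0.41 kg (may vary by a third), standing upright on the 4 mm thick rubber mat beside a shorter hexagonal bar and a flanged bush. Its z axis is the bar's axis; the bar's yaw means nothing.
- fixture: grey grinding fixture fixed to the bench. Origin on the bench under its bed; z up; its x axis is the pushing direction, from the clamp slide to the V-block; V and clamp are centred on y = 0. The bed plate is 20 mm thick and reaches x = -137 to +117 mm, y = -55 to +55 mm. Its machined faces are oiled and slippery.
- bed_mid (a point): point on the bed's top, 20 mm above the bench, 5 mm towards +x from the fixture's origin, on the centre line; a bar stood with its axis here is clear of the V-block and of the drawn-back clamp. Axes as the fixture's.
- vee_mid (a point): point on the bed's top, 45 mm towards +x from the fixture's origin: the middle of the V-block's setting range. The steel V-block (30 mm tall, upright faces at 90 degrees, open to -x, mouth 51 mm wide) is adjustable and its setting is not reported: a seated bar's axis is within 12 mm of this point along x, on the centre line. The mouth begins 4 mm before the seated axis.
- clamp (a joint): travel of the clamp slide along the fixture's +x, towards the V; 0 = drawn fully back, 0.11 m = far end. It starts at 0 to 25 mm. Sliding friction about 4 N, no spring: it stays where it is left, so about 4 N of the push on the knob does not reach the bar.
- clamp_face (a point): centre of the flat front of the clamp's nose, which meets the bar, 30 mm towards +x from the knob's axis and 36 mm above the bench; x axis = pushing direction. The nose is 30 mm wide and reaches 30 mm above the bed. With the bar seated, this point is 15 mm from the bar's axis.
- clamp_knob (a point): centre of the black square knob on the clamp slide: 22 x 22 mm across, its sides along the fixture's x and y, 34 mm tall, centre 69 mm above the bench (top at 86 mm), on a stem of 16 mm diameter. Pinch it from above across y.
- hexbar: bystander: hexagonal steel bar, 30 mm across flats, 50 mm tall, standing on the mat; origin under its foot
- bush: bystander: flanged steel bush, flange 42 mm diameter, 40 mm tall, standing on the mat; origin under its foot
- jar: bystander: amber glass jar with black cap, 56 mm diameter, 80 mm tall, on the bench; origin under its foot
There are look-alikes about, which are no part of the job. Leave any blue, red or yellow look-alike of the part that bears bar_center alone.

How it is judged:
On the way, in this order (a step that is already met when the one before it is completed fails the run):
1. the bar stands upright on the bed between clamp and V, let go (x of bar_center in the frame of fixture between -0.02 and 0.061 m and y of bar_center in the frame of fixture between -0.02 and 0.02 m and z of bar_center in the frame of fixture between 0.055 and 0.06 m and angle between bar_center's own z axis and vertical below 0.05 rad and contact force between the fingers and bar below 0.1 N), for 0.2 s.
2. the clamp nose presses the bar home, centred in the V, with at least 6 N for half a second, the fingers off the bar (contact force between bar and clamp above 6 N and contact force between the fingers and bar below 0.1 N and linear speed of bar below 0.005 m/s and x of bar_center in the frame of fixture between 0.03 and 0.061 m and y of bar_center in the frame of fixture between -0.0015 and 0.0015 m and angle between bar_center's own z axis and vertical below 0.05 rad), for 0.5 s.
At the end, for the whole second after the job is handed in: The bar stands upright (within 0.05 rad) on the bed in the V, its axis within 1.5 mm of the V's centre line and in the range of seated positions (30 to 61 mm along the fixture's x), the clamp nose against it (gap at most 1.5 mm), everything at rest and released (x of bar_center in the frame of fixture between 0.03 and 0.061 m and y of bar_center in the frame of fixture between -0.0015 and 0.0015 m and z of bar_center in the frame of fixture between 0.055 and 0.06 m and x of bar_center in the frame of clamp_face below 0.0165 m and angle between bar_center's own z axis and vertical below 0.05 rad and linear speed of bar below 0.01 m/s and velocity of joint clamp between -0.005 and 0.005 m/s); the robot touches nothing.
It fails at once if the clamp nose presses the bar with more than 20 N (contact force between bar and clamp above 20 N).
It fails at once if the hexagonal bar is moved by more than 15 mm (distance of hexbar from where it was at the start of the episode above 0.015 m).
It fails at once if the flanged bush is moved by more than 15 mm (distance of bush from where it was at the start of the episode above 0.015 m).
It fails at once if the jar is moved by more than 15 mm (distance of jar from where it was at the start of the episode above 0.015 m).
It also fails if it takes over 67 s, if anything falls off the work surface, if the arm or the gripper's body presses on something with over 40 N, if the wrist force passes 120 N, or if a joint passes its speed limit or range.

## Robot

A 6-joint arm with a two-finger parallel gripper is mounted at the origin on the work surface. World frame = base frame: x ahead of the robot, y to its left, z up, the work surface at z = 0. Lengths are in m, angles in rad, forces in N, time in s.
With the tool pointing down it reaches from about 0.225 to 0.875 m from the base axis. Payload 3.4 kg.
Tool frame: the origin (TCP) lies on the centre line of the jaws, within the pads' length; the fingertips stand 8 mm ahead of it and the grasp point (between the pads) lies 11 mm behind it; z points along the fingers, y is the direction in which the jaws open and shut (so a half turn about z gives the same grasp; the last joint's range is limited). The gripper opens to 85 mm and grips with 20 to 120 N. Pads are 22 mm wide; open, the fingers measure 114 mm over their backs; the gripper's body (76 mm by 85 mm) begins 54 mm behind the grasp point. The pads swing forward as they close: fully open they stand 13 mm farther back than shut.
Start: joints at [1.219, 0.276, 1.505, -0, 1.361, -0.121], TCP at [0.132, 0.56, 0.239] pointing down, gripper open.
Joint ranges: [-2.89, 2.89], [-0.75, 2.08], [0.22, 2.7], [-1.18, 4.32], [0.11, 2.71], [-2.7, 2.7]. Speed limits (rad/s): [2.57, 2.57, 3.14, 3.14, 3.14, 3.14].

## Interface

Orientations are given as a 3x3 rotation matrix whose columns are the frame's x, y, z axes.
In Python, from station import r, imaging gives the robot as it stands.
- The arm moves only by the tool apply_moves, never from a script. Its argument "plan" is a list of rows, each a list of 7 numbers: the shift along the tool's x, y, z each as a share of 150 mm, from -1 to 1, then the turn, a rotation vector about the tool's x, y, z each as a share of 45 degrees, from -1 to 1, then the closure, from 0 (fully open) to 1 (shut). A call has 1 to 5 rows; each row is the pose to reach, as a shift and turn from the pose commanded when the call began, along the tool's axes at that moment; what a row does not reach only later rows make up. A row lasts 1/10 s, in which the tool goes at most 50 mm and 8.59 degrees, less where a joint would pass 70% of its speed; a pose out of reach is approached as far as the arm can. A call with a number of a shift or a turn outside -1 to 1 is refused whole. A call with a gripper value outside its range is refused whole. The fingers move at their own pace and stop on an object; "force" is the grip in N (left out, the last holds). Time passes only in rows, so rows that repeat a pose let the fingers close. It gives the time, the measured TCP pose, the force and the opening at its end, in the units of the state.
- r.observe(): the state, without advancing time (a new reading comes with each control period).
- imaging.read_camera(name): name is "scene" or "top"; returns (picture, depth): 480x640x3 uint8, red, green, blue; 480x640 float32, m along the optical axis (not along the pixel's ray), 0 where there is no reading.
- imaging.camera_info(name): a dict with "vertical_fov" (degrees; the focal length in pixels is half the picture's height over the tangent of half this angle, whatever the lens; pixels are square), "cx", "cy" (the principal point, pixels), "T" (4x4, takes a point from camera to world coordinates). Camera axes: x right, y up, looking along -z (the intrinsics and any distortion apply to the point x, -y, -z); pixel columns grow to the right and rows downward; lengths in m; the calibration is good to about 2 mm. A picture is of the moment at which its call begins. camera_info takes no time and is no camera call.
- r.job_done(): hands the job in, once; it reports no verdict.
Trained networks look in the newest picture that a camera, given by its name, has taken for a name from the list of things; names that differ only in an ending like _2 or _b are one class to them, and where a whole thing is asked for, a point or a joint stands for the part that bears it (a point fixed in the world has none). Each returns a list of dicts, best first, with "confidence" (0 to 1); they miss things now and then, are a little off and sometimes report something else, mostly with a low value. They report only what shows in the picture. A call takes as long as a camera call. They do not tell look-alikes from the thing itself.
- imaging.outline_of(camera, query): "pixels" (480x640 bool, what is visible of it) and "uv" ([column, row] in pixels, amid what is visible of it).
- imaging.tip_of(camera, query): "uv" ([column, row] in pixels: a listed point, or the origin of a listed thing).
The state is a dict: "t": time; "joints": joint angles; "joint_vel": joint speeds; "effort": joint torques, N m; "tcp_pos": TCP position; "tcp_rot": TCP orientation; "force": force on the tool from outside, world axes, zero at the start; "wrist_torque": the same for the moment, N m; "finger_gap": finger opening in m.
Only numpy, scipy, OpenCV 4.12 (cv2) and the standard library are available. Lean on these libraries where they do the work, as an engineer would, in place of code of your own. Each camera call takes 0.05 s, during which the arm holds its last target.

## Working session

There is one attempt and no reset: what is moved stays moved. The work goes in short steps, Python scripts to look and compute and a tool call to move; the robot and the scene stay as the last step left them, time stands still between calls to the robot, and variables do not carry over. Pictures are saved under pics/ and viewed, and the job is handed in when it is done.

Besides the shell and the picture viewer there is one more tool, called after "Emit:" as name(argument=value, ...), one argument or row to a line, values as JSON. apply_moves: Moves the arm, as the interface text tells. Its arguments: {"type":"object","properties":{"plan":{"type":"array"},"force":{"type":"number"}},"required":["plan"]}

```bash
mkdir -p pics; ls; cat > h.py <<'E'
import numpy as np, cv2
from station import r, imaging
def snap(c,name):
    p,d=imaging.read_camera(c); cv2.imwrite(f'pics/{name}.png',p[:,:,::-1]); return p,d
def K(c):
    i=imaging.camera_info(c); f=240/np.tan(np.radians(i['vertical_fov'])/2); return f,i['cx'],i['cy'],np.array(i['T']),i
def ray(c,uv):
    f,cx,cy,T,i=K(c); d=np.array([(uv[0]-cx)/f,-(uv[1]-cy)/f,-1]); return T[:3,3],T[:3,:3]@d
def atz(c,uv,z):
    o,d=ray(c,uv); return o+d*(z-o[2])/d[2]
def atd(c,uv,dep):
    o,d=ray(c,uv); return o+d*dep
def proj(c,P):
    f,cx,cy,T,i=K(c); q=T[:3,:3].T@(np.array(P)-T[:3,3]); return np.array([cx+f*q[0]/-q[2],cy-f*q[1]/-q[2]])
E
python3 - <<'E'
from h import *
for c in('scene','top'):
    p,d=snap(c,c+'0'); print(K(c)[4])
    np.save(f'{c}0d.npy',d)
    for q in('bar_center','fixture','clamp_face','clamp_knob','bed_mid','vee_mid','hexbar','bush','jar'):
        for e in imaging.tip_of(c,q)[:3]: print(c,q,np.round(e['uv'],1),round(e['confidence'],2))
print(r.observe())
E
```

```text
pics
{'vertical_fov': 54.714123927107295, 'cx': 320.5211042058955, 'cy': 242.6938991373351, 'T': array([[ 1.16186513e-02, -7.33857165e-01,  6.79204438e-01,
         1.13922042e+00],
       [ 9.99931933e-01,  7.80286091e-03, -8.67437657e-03,
         6.31040116e-02],
       [ 1.06601563e-03,  6.79258991e-01,  7.33897872e-01,
         7.10874987e-01],
       [ 0.00000000e+00,  0.00000000e+00,  0.00000000e+00,
         1.00000000e+00]])}
scene bar_center [464.2 283.7] 0.95
scene bar_center [387.4 275.4] 0.74
scene bar_center [329.1 257.2] 0.72
scene fixture [216.2 263.2] 0.93
scene fixture [215.7 236.8] 0.64
scene fixture [392.1 226.3] 0.41
scene clamp_face [211.4 237.3] 0.88
scene clamp_knob [213.7 212.5] 0.71
scene bed_mid [215.5 257.4] 0.7
scene vee_mid [216. 271.] 0.61
scene bush [382.1 259.3] 0.91
scene jar [484.5 336.6] 0.85
{'vertical_fov': 45.15021158195976, 'cx': 310.8267019293652, 'cy': 236.0814101981854, 'T': array([[-0.02252076,  0.9843817 , -0.17460095,  0.40575692],
       [-0.99937965, -0.02689647, -0.02273527,  0.07300637],
       [-0.02707634,  0.17398062,  0.98437677, 
[... 648 characters left out ...]
  1.36072719e+00, -1.20988905e-01]), 'joint_vel': array([ 1.18444589e-03,  3.65861859e-04,  4.71563729e-04,  4.17849212e-05,
       -6.00188233e-05,  1.83609247e-03]), 'effort': array([ 1.87098005e-03, -4.16664577e+01, -2.46108127e+01,  2.36146019e-05,
        1.90011974e-05, -7.95103631e-06]), 'tcp_pos': array([0.13152749, 0.55977326, 0.2393362 ]), 'tcp_rot': array([[-9.73485228e-01,  2.28749888e-01,  8.89097088e-06],
       [ 2.28749888e-01,  9.73485225e-01,  7.95515515e-05],
       [ 9.54217973e-06,  7.94760689e-05, -9.99999997e-01]]), 'force': array([ 0.85359105, -0.1984435 , -0.16755882]), 'wrist_torque': array([-0.04913792, -0.00285771, -0.0416618 ]), 'finger_gap': 0.08526714166260187}
```

View pics/scene0.png

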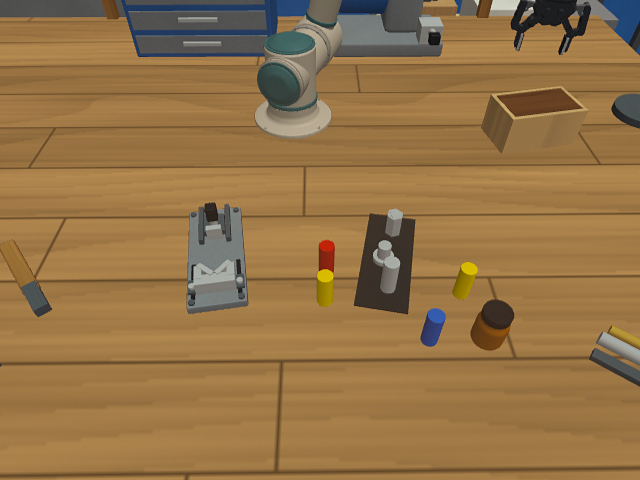

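View pics/top0.png

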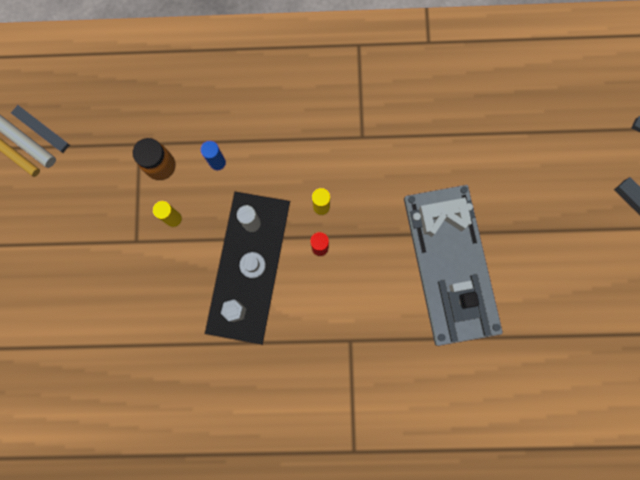

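The steel bar is the grey cylinder at scene (390,275) / top (247,215). These could be mistaken for it:
- Yellow cylinders at scene (325,288) and (465,281)
- Red at (327,255)
- Blue at (433,327)
- Hex bar at (394,222)
- Bush at (384,253)

I'll check the choice in close crops.

```bash
python3 - <<'E'
from h import *
a=cv2.imread('pics/top0.png'); s=cv2.imread('pics/scene0.png')
A=cv2.resize(a[180:350,195:300],None,fx=3.5,fy=3.5,interpolation=cv2.INTER_CUBIC)
B=cv2.resize(a[180:350,400:505],None,fx=3.5,fy=3.5,interpolation=cv2.INTER_CUBIC)
cv2.imwrite('pics/c1.png',np.hstack([A,B]))
A=cv2.resize(s[195:320,350:420],None,fx=4.4,fy=4.4,interpolation=cv2.INTER_CUBIC)
B=cv2.resize(s[195:320,180:255],None,fx=4.4,fy=4.4,interpolation=cv2.INTER_CUBIC)
cv2.imwrite('pics/c2.png',np.hstack([A,B]))
E
```

```text
(no output)
```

View pics/c1.png

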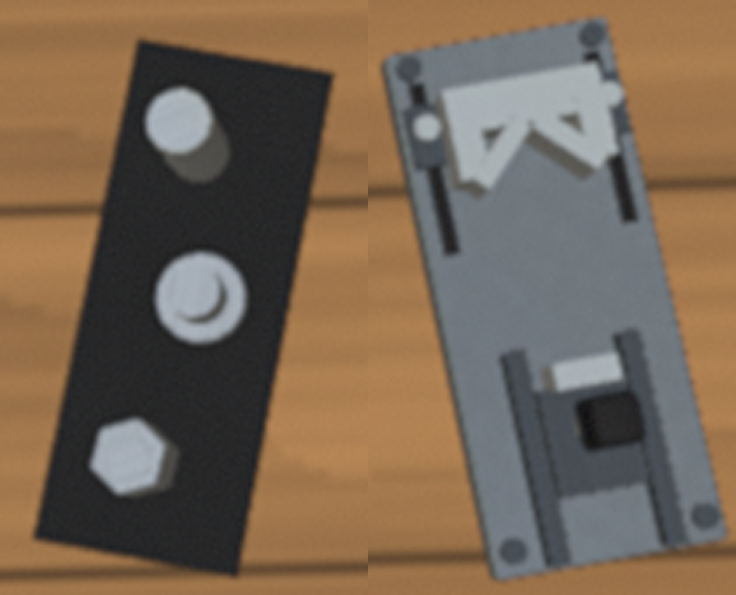

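View pics/c2.png

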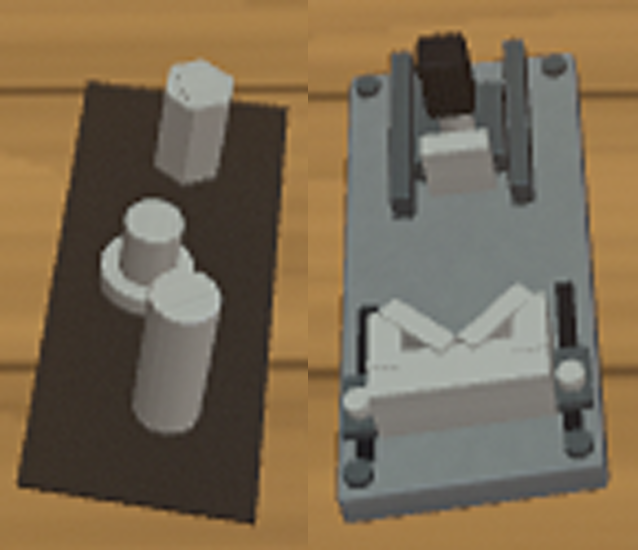

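```bash
python3 - <<'E'
from h import *
def pc(c):
    d=np.load(c+'0d.npy'); f,cx,cy,T,_=K(c); v,u=np.mgrid[:480,:640]
    P=np.stack([(u-cx)/f*d,-(v-cy)/f*d,-d],-1)@T[:3,:3].T+T[:3,3]; P[d==0]=np.nan; return P
for c in('top','scene'):
    P=pc(c)
    b=np.nanmedian(P[260:300,330:400,2]) if c=='top' else np.nanmedian(P[330:400,200:300,2]); print(c,'bench z',b)
    if c=='top': reg=np.s_[180:350,400:505]; reg2=np.s_[200:235,230:270]
    else: reg=np.s_[195:320,180:255]; reg2=np.s_[250:300,375:405]
    Q=P[reg].reshape(-1,3); z=Q[:,2]-b
    m=(z>.015)&(z<.025); R=cv2.minAreaRect(Q[m][:,:2].astype(np.float32)); print('bed',np.round(R[0],4),R[1],R[2])
    m=(z>.0775)&(z<.095); q=Q[m]; print('knob top',m.sum(),np.median(q,0), np.round([q.min(0),q.max(0)],4), cv2.minAreaRect(q[:,:2].astype(np.float32)))
    m=(z>.044)&(z<.056); q=Q[m]; print('50mm',m.sum()); 
    np.save(c+'_50.npy',q)
    Q=P[reg2].reshape(-1,3);z=Q[:,2]-b; m=z>.073; q=Q[m]; print('bar top',m.sum(),np.median(q,0),cv2.minEnclosingCircle(q[:,:2].astype(np.float32)))
print(atz('top',(246.3,214.5),.079), atz('top',(472,301),.069))
for e in imaging.outline_of('top','clamp_knob')[:2]: print(e['uv'],e['pixels'].sum(),e['confidence'])
# corner est
for uv in [(404.3,197.1),(467.1,185.7),(436.3,345.7),(502.6,334.3)]: print(uv,atz('top',uv,.02))
E
```

```text
top bench z 9.477347364372779e-05
bed [ 0.5233 -0.1378] (0.2552635669708252, 0.11103397607803345) 8.81053638458252
knob top 234 [ 0.45815965 -0.14654705  0.08536909] [[ 0.4459 -0.1588  0.0777]
 [ 0.4715 -0.1356  0.0906]] ((0.45861825346946716, -0.14748165011405945), (0.023381663486361504, 0.022437013685703278), 9.32555103302002)
50mm 1253
bar top 274 [0.6017416  0.19694678 0.07899836] ((0.602256178855896, 0.1965218186378479), 0.015171784907579422)
scene bench z 0.0008936147275948603
bed [ 0.5245 -0.1381] (0.25607386231422424, 0.11026319116353989) 8.99038314819336
knob top 115 [ 0.46453534 -0.14708658  0.08581716] [[ 0.447  -0.1604  0.0789]
 [ 0.4752 -0.1358  0.0896]] ((0.4601178467273712, -0.14763720333576202), (0.024623999372124672, 0.023273110389709473), 18.755695343017578)
50mm 884
bar top 191 [0.60539182 0.19662206 0.07977526] ((0.602813720703125, 0.1971110850572586), 0.015627754852175713)
[0.6023653  0.19564736 0.079     ] [ 0.45735705 -0.1538327   0.069     ]
[462.8, 305.8] 1053 0.75
[453.4, 278.7] 8496 0.15
(404.3, 197.1) [ 0.63782397 -0.06471639  0.02      ]
(467.1, 185.7) [ 0.65455498 -0.17162445  0.02      ]
(436.3, 345.7) [ 0.38968722 -0.10372462  0.02      ]
(502.6, 334.3) [ 0.40541472 -0.21142494  0.02      ]
```

The choice holds: this is the only tall, plain, round grey cylinder. The two cameras agree on the positions:
- **Bar:** (0.602, 0.197), with its top at z = 0.079.
- **Fixture:** yaw about 8.9°, origin (0.534, -0.136).
- **Knob:** (0.459, -0.1475), which is fixture y of about 0.

Moving now.

Emit:
apply_moves(
  plan=[
    [-1,-0.45,0,0,0,-0.49,0],
    [-1,-0.45,0,0,0,-0.49,0],
    [-1,-0.45,0,0,0,-0.49,0],
    [-1,-0.45,0,0,0,-0.49,0],
  ],
)

```text
t: 1.45
tcp_pos: [0.2647, 0.4574, 0.2394]
tcp_rot: [[-0.988, -0.153, 0.002], [-0.153, 0.988, -0.001], [-0.001, -0.001, -1.0]]
force: [-0.3, -0.1, 0.0]
finger_gap: 0.0853
```

```bash
cat > go.py <<'E'
import sys; from h import *
from scipy.spatial.transform import Rotation as Ro
def frame(yaw):
    y=np.array([-np.sin(yaw),np.cos(yaw),0]); z=np.array([0,0,-1.]); return np.stack([np.cross(y,z),y,z],1)
if __name__=='__main__':
    a=[float(x) for x in sys.argv[1:4]]; yaw=np.radians(8.9); o=r.observe()
    R=np.array(o['tcp_rot']); s=R.T@(np.array(a)-o['tcp_pos'])/.15
    w=Ro.from_matrix(R.T@frame(yaw)).as_rotvec()/np.radians(45)
    fo=np.array([.5338,-.1364]);F=np.array([[np.cos(yaw),-np.sin(yaw)],[np.sin(yaw),np.cos(yaw)]])
    print('t',round(o['t'],2),'tcp',np.round(o['tcp_pos'],4),'fix',np.round(F.T@(o['tcp_pos'][:2]-fo),4),'gap',round(o['finger_gap'],4),'F',np.round(o['force'],2),'Ffix',np.round(F.T@o['force'][:2],2),'j',np.round(o['joints'],2))
    print('shift',np.round(s,3),'turn',np.round(w,3))
E
python3 go.py .602 .197 .2
```

```text
t 1.45 tcp [0.2647 0.4574 0.2394] fix [-0.174   0.6283] gap 0.0853 F [-0.31 -0.06  0.01] Ffix [-0.31 -0.01] j [ 0.92  0.21  1.6  -0.    1.33 -0.81]
shift [-1.956 -2.059  0.268] turn [-0.002  0.002 -0.002]
```

Emit:
apply_moves(
  plan=[
    [-0.95,-1,0,0,0,0,0],
    [-0.95,-1,0,0,0,0,0],
    [-0.95,-1,0,0,0,0,0],
    [-0.95,-1,0,0,0,0,0],
    [-0.95,-1,0,0,0,0,0],
  ],
)

```text
t: 1.95
tcp_pos: [0.4304, 0.3301, 0.2393]
tcp_rot: [[-0.989, -0.148, 0.003], [-0.148, 0.989, -0.002], [-0.003, -0.002, -1.0]]
force: [-0.3, 0.2, 0.4]
finger_gap: 0.0855
```

Emit:
apply_moves(
  plan=[
    [-0.95,-1,0.25,0,0,0,0],
    [-0.95,-1,0.25,0,0,0,0],
    [-0.95,-1,0.25,0,0,0,0],
    [-0.95,-1,0.25,0,0,0,0],
    [-0.95,-1,0.25,0,0,0,0],
  ],
)

```text
t: 2.45
tcp_pos: [0.5931, 0.2039, 0.2001]
tcp_rot: [[-0.989, -0.15, 0.0], [-0.15, 0.989, -0.002], [-0.0, -0.002, -1.0]]
force: [0.1, 0.6, -0.6]
finger_gap: 0.0854
```

```bash
python3 go.py .602 .197 .12
```

```text
t 2.45 tcp [0.5931 0.2039 0.2001] fix [0.1113 0.3271] gap 0.0854 F [ 0.05  0.59 -0.64] Ffix [0.14 0.57] j [ 0.22  0.38  1.45 -0.    1.31 -1.5 ]
shift [-0.051 -0.054  0.534] turn [-0.002  0.    -0.006]
```

Emit:
apply_moves(
  plan=[
    [-0.05,-0.05,0.2,0,0,0,0],
    [-0.05,-0.05,0.4,0,0,0,0],
    [-0.05,-0.05,0.53,0,0,0,0],
    [-0.05,-0.05,0.53,0,0,0,0],
  ],
)

```text
t: 2.85
tcp_pos: [0.5954, 0.2011, 0.1192]
tcp_rot: [[-0.988, -0.154, -0.007], [-0.154, 0.988, -0.001], [0.007, 0.0, -1.0]]
force: [0.2, 0.5, 0.5]
finger_gap: 0.0855
```

```bash
python3 go.py .602 .197 .042
```

```text
t 2.85 tcp [0.5954 0.2011 0.1192] fix [0.113  0.3239] gap 0.0855 F [0.17 0.49 0.47] Ffix [0.25 0.46] j [ 0.21  0.44  1.56  0.    1.15 -1.51]
shift [-0.043 -0.034  0.514] turn [ 0.    -0.01  -0.001]
```

Emit:
apply_moves(
  plan=[
    [0,0,0,0,0,0,0],
    [0,0,0,0,0,0,0],
  ],
)

```text
t: 3.05
tcp_pos: [0.5991, 0.2016, 0.124]
tcp_rot: [[-0.988, -0.154, 0.003], [-0.154, 0.988, 0.001], [-0.003, 0.0, -1.0]]
force: [-0.2, -0.6, 0.6]
finger_gap: 0.0856
```

```bash
python3 go.py .602 .197 .042
```

```text
t 3.05 tcp [0.5991 0.2016 0.124 ] fix [0.1169 0.3238] gap 0.0856 F [-0.24 -0.56  0.63] Ffix [-0.33 -0.52] j [ 0.21  0.44  1.55  0.    1.15 -1.51]
shift [-0.012 -0.034  0.547] turn [ 0.001  0.004 -0.001]
```

Emit:
apply_moves(
  plan=[
    [0,-0.03,0.2,0,0,0,0],
    [0,-0.03,0.4,0,0,0,0],
    [0,-0.03,0.4,0,0,0,0],
    [0,-0.03,0.4,0,0,0,0],
  ],
)

```text
t: 3.45
tcp_pos: [0.5996, 0.1967, 0.0635]
tcp_rot: [[-0.988, -0.154, 0.001], [-0.154, 0.988, 0.0], [-0.001, 0.0, -1.0]]
force: [0.0, -0.4, 0.2]
finger_gap: 0.0855
```

```bash
python3 go.py .602 .197 .042; python3 go.py .602 .197 .042; python3 - <<'E'
from h import *
o=r.observe(); print(o['joint_vel'])
p,d=snap('scene','s1'); p2,d2=snap('top','t1')
cv2.imwrite('pics/s1c.png',np.hstack([cv2.resize(p[150:350,300:500],None,fx=2,fy=2),cv2.resize(p2[150:350,150:350],None,fx=2,fy=2)])[:,:,::-1])
o=r.observe(); print(o['tcp_pos'],o['joint_vel'])
E
```

```text
t 3.45 tcp [0.5996 0.1967 0.0635] fix [0.1166 0.3189] gap 0.0855 F [ 0.   -0.4   0.22] Ffix [-0.06 -0.4 ] j [ 0.21  0.49  1.62  0.    1.02 -1.52]
shift [-0.016 -0.001  0.143] turn [ 0.     0.002 -0.001]
t 3.45 tcp [0.5996 0.1967 0.0635] fix [0.1166 0.3189] gap 0.0855 F [ 0.   -0.4   0.22] Ffix [-0.06 -0.4 ] j [ 0.21  0.49  1.62  0.    1.02 -1.52]
shift [-0.016 -0.001  0.143] turn [ 0.     0.002 -0.001]
[ 0.0005176  -0.01864944 -0.02996115  0.00048108 -0.00830324  0.00140537]
[0.60065663 0.19687909 0.06459396] [-0.00219747 -0.00367742  0.00061841  0.00046328 -0.00120542  0.00047253]
```

View pics/s1c.png

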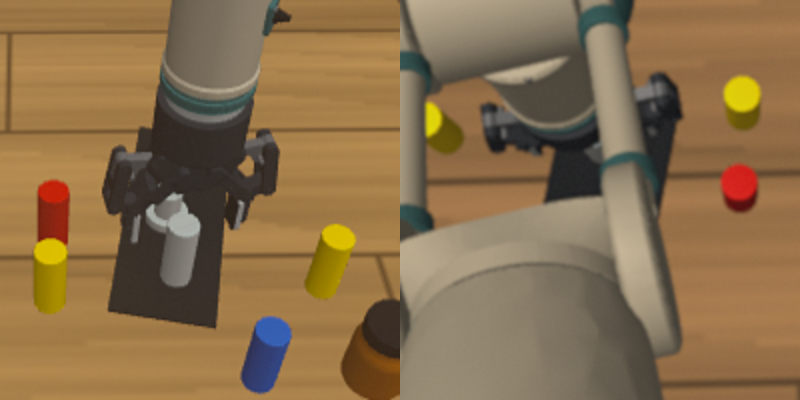

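Emit:
apply_moves(
  plan=[
    [-0.01,0,0.07,0,0,0,0],
    [-0.01,0,0.15,0,0,0,0],
    [-0.01,0,0.15,0,0,0,0.2],
    [-0.01,0,0.15,0,0,0,0.4],
    [-0.01,0,0.15,0,0,0,0.6],
  ],
  force=40,
)

```text
t: 4.05
tcp_pos: [0.6006, 0.1966, 0.0398]
tcp_rot: [[-0.988, -0.153, 0.0], [-0.153, 0.988, 0.0], [-0.0, 0.0, -1.0]]
force: [-0.1, 0.5, -0.1]
finger_gap: 0.0438
```

Emit:
apply_moves(
  plan=[
    [0,0,0,0,0,0,0.7],
    [0,0,0,0,0,0,0.8],
    [0,0,0,0,0,0,0.9],
    [0,0,0,0,0,0,1],
    [0,0,0,0,0,0,1],
  ],
)

```text
t: 4.55
tcp_pos: [0.6008, 0.1968, 0.0402]
tcp_rot: [[-0.988, -0.153, 0.001], [-0.153, 0.988, 0.001], [-0.001, 0.0, -1.0]]
force: [-0.8, 0.3, 1.2]
finger_gap: 0.0294
```

```bash
python3 go.py .602 .197 .042; python3 - <<'E'
from h import *
p,d=snap('scene','s2'); 
cv2.imwrite('pics/s2c.png',cv2.resize(p[180:320,340:460],None,fx=4,fy=4)[:,:,::-1])
E
```

```text
t 4.55 tcp [0.6008 0.1968 0.0402] fix [0.1177 0.3189] gap 0.0294 F [-0.81  0.3   1.22] Ffix [-0.76  0.42] j [ 0.21  0.52  1.65  0.    0.97 -1.52]
shift [-0.008 -0.    -0.012] turn [ 0.     0.001 -0.002]
```

View pics/s2c.png

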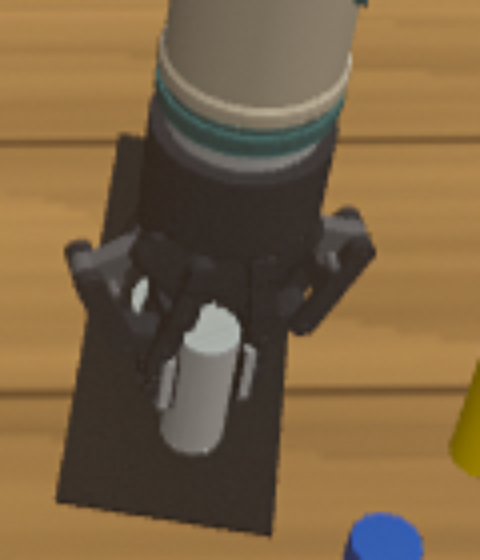

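Gripped (gap 29 mm, bar seen between the pads). Lifting.

Emit:
apply_moves(
  plan=[
    [0,0,-0.1,0,0,0,1],
    [0,0,-0.3,0,0,0,1],
    [0,0,-0.6,0,0,0,1],
    [0,0,-0.9,0,0,0,1],
    [0,0,-0.9,0,0,0,1],
  ],
)

```text
t: 5.1
tcp_pos: [0.6042, 0.1971, 0.1809]
tcp_rot: [[-0.988, -0.154, 0.012], [-0.154, 0.988, 0.002], [-0.012, 0.0, -1.0]]
force: [1.7, 0.6, -3.2]
finger_gap: 0.0291
```

```bash
python3 go.py .5387 -.1356 .175
```

```text
t 5.1 tcp [0.6042 0.1971 0.1809] fix [0.1212 0.3186] gap 0.0291 F [ 1.67  0.57 -3.24] Ffix [1.74 0.31] j [ 0.21  0.39  1.47 -0.    1.26 -1.52]
shift [ 0.773 -2.125  0.03 ] turn [ 0.     0.016 -0.002]
```

Emit:
apply_moves(
  plan=[
    [0.1,-0.2,0,0,0,0,1],
    [0.2,-0.5,0,0,0,0,1],
    [0.35,-0.8,0,0,0,0,1],
    [0.4,-1,0,0,0,0,1],
    [0.4,-1,0,0,0,0,1],
  ],
)

```text
t: 5.6
tcp_pos: [0.5618, 0.0348, 0.1725]
tcp_rot: [[-0.989, -0.149, -0.005], [-0.149, 0.989, -0.003], [0.006, -0.002, -1.0]]
force: [-0.2, 0.3, -5.5]
finger_gap: 0.0288
```

Emit:
apply_moves(
  plan=[
    [0.1,-0.2,0,0,0,0,1],
    [0.2,-0.5,0,0,0,0,1],
    [0.3,-0.8,0,0,0,0,1],
    [0.35,-1,0,0,0,0,1],
    [0.35,-1,0,0,0,0,1],
  ],
)

```text
t: 6.1
tcp_pos: [0.5343, -0.1207, 0.1729]
tcp_rot: [[-0.989, -0.15, -0.003], [-0.15, 0.989, -0.002], [0.003, -0.001, -1.0]]
force: [1.5, 0.6, -4.4]
finger_gap: 0.0293
```

Emit:
apply_moves(
  plan=[
    [0,-0.1,0.1,0,0,0,1],
    [0,-0.1,0.2,0,0,0,1],
    [0,-0.1,0.2,0,0,0,1],
    [0,-0.1,0.2,0,0,0,1],
  ],
)

```text
t: 6.5
tcp_pos: [0.537, -0.1308, 0.1436]
tcp_rot: [[-0.988, -0.154, -0.003], [-0.154, 0.988, 0.002], [0.002, 0.002, -1.0]]
force: [0.1, -0.8, -3.5]
finger_gap: 0.0288
```

```bash
python3 go.py .5387 -.1356 .065;  python3 - <<'E'
from h import *
p,d=snap('scene','s3'); p2,d=snap('top','t3')
cv2.imwrite('pics/s3c.png',np.hstack([cv2.resize(p[160:340,150:290],None,fx=2.8,fy=2.8),cv2.resize(p2[160:340,390:530],None,fx=2.8,fy=2.8)])[:,:,::-1])
E
```

```text
t 6.5 tcp [ 0.537  -0.1308  0.1436] fix [0.004  0.0051] gap 0.0288 F [ 0.08 -0.84 -3.48] Ffix [-0.05 -0.84] j [-0.37  0.31  1.7   0.    1.13 -2.09]
shift [-0.008 -0.035  0.524] turn [ 0.003 -0.003 -0.001]
```

View pics/s3c.png

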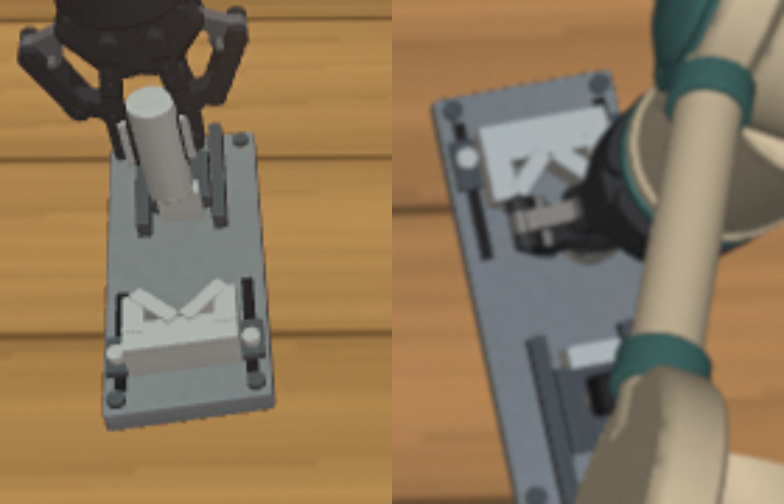

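```bash
python3 - <<'E'
from h import *
for dz in (.038,-.036): print((proj('scene',[.538,-.131,.1436+dz])-[150,160])*2.8)
E
```

```text
[148.07894941 100.5677567 ]
[169.01779499 185.80043158]
```

Emit:
apply_moves(
  plan=[
    [-0.01,-0.035,0.15,0,0,0,1],
    [-0.01,-0.035,0.35,0,0,0,1],
    [-0.01,-0.035,0.46,0,0,0,1],
    [-0.01,-0.035,0.46,0,0,0,1],
    [-0.01,-0.035,0.46,0,0,0,1],
  ],
)

```text
t: 7.1
tcp_pos: [0.5408, -0.1368, 0.0766]
tcp_rot: [[-0.988, -0.154, 0.001], [-0.154, 0.988, -0.0], [-0.001, -0.001, -1.0]]
force: [-0.0, -0.2, -3.7]
finger_gap: 0.0289
```

```bash
python3 go.py .5387 -.1356 .0562; python3 - <<'E'
from h import *
p,d=snap('scene','s4')
cv2.imwrite('pics/s4c.png',cv2.resize(p[180:330,150:290],None,fx=4,fy=4)[:,:,::-1])
E
python3 go.py .5387 -.1356 .0562
```

```text
t 7.1 tcp [ 0.5408 -0.1368  0.0766] fix [ 0.0068 -0.0015] gap 0.0289 F [-0.02 -0.17 -3.7 ] Ffix [-0.05 -0.17] j [-0.37  0.39  1.78  0.    0.97 -2.1 ]
shift [0.012 0.01  0.136] turn [-0.001  0.002 -0.001]
t 7.15 tcp [ 0.5413 -0.1371  0.0772] fix [ 0.0073 -0.0018] gap 0.0292 F [ 0.2   1.05 -4.81] Ffix [0.36 1.01] j [-0.37  0.39  1.78  0.    0.97 -2.1 ]
shift [0.016 0.013 0.14 ] turn [-0.002  0.003 -0.001]
```

View pics/s4c.png

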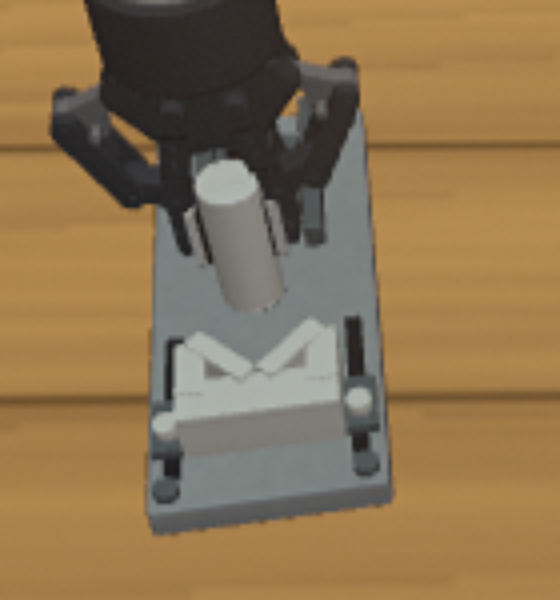

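Emit:
apply_moves(
  plan=[
    [0.015,0.01,0.06,0,0,0,1],
    [0.015,0.01,0.1,0,0,0,1],
    [0.015,0.01,0.12,0,0,0,1],
    [0.015,0.01,0.12,0,0,0,1],
    [0.015,0.01,0.12,0,0,0,1],
  ],
)

```text
t: 7.65
tcp_pos: [0.5376, -0.1358, 0.0578]
tcp_rot: [[-0.988, -0.153, 0.0], [-0.153, 0.988, 0.0], [-0.0, 0.0, -1.0]]
force: [-0.4, 0.1, -4.9]
finger_gap: 0.029
```

```bash
python3 go.py .5387 -.1356 .0562
```

```text
t 7.65 tcp [ 0.5376 -0.1358  0.0578] fix [ 0.0039 -0.    ] gap 0.029 F [-0.44  0.15 -4.94] Ffix [-0.41  0.21] j [-0.37  0.41  1.81  0.    0.93 -2.1 ]
shift [-0.007  0.     0.01 ] turn [ 0.     0.    -0.002]
```

Going down in 0.5 mm steps, watching the vertical force.

Emit:
apply_moves(
  plan=[
    [0,0,0.003,0,0,0,1],
    [0,0,0.007,0,0,0,1],
    [0,0,0.007,0,0,0,1],
  ],
)

```text
t: 7.95
tcp_pos: [0.5376, -0.1358, 0.0568]
tcp_rot: [[-0.988, -0.153, 0.0], [-0.153, 0.988, 0.0], [-0.0, 0.0, -1.0]]
force: [-0.7, 0.4, -4.9]
finger_gap: 0.0291
```

Emit:
apply_moves(
  plan=[
    [0,0,0.003,0,0,0,1],
    [0,0,0.005,0,0,0,1],
    [0,0,0.005,0,0,0,1],
  ],
)

```text
t: 8.25
tcp_pos: [0.5376, -0.1358, 0.0562]
tcp_rot: [[-0.988, -0.153, 0.0], [-0.153, 0.988, -0.0], [-0.0, -0.0, -1.0]]
force: [-0.8, -1.0, -3.5]
finger_gap: 0.0292
```

Emit:
apply_moves(
  plan=[
    [0,0,0.004,0,0,0,1],
    [0,0,0.004,0,0,0,1],
  ],
)

```text
t: 8.45
tcp_pos: [0.5377, -0.1358, 0.0561]
tcp_rot: [[-0.988, -0.154, 0.001], [-0.154, 0.988, -0.0], [-0.001, -0.0, -1.0]]
force: [-1.4, 1.3, 3.7]
finger_gap: 0.0289
```

Emit:
apply_moves(
  plan=[
    [0,0,0.004,0,0,0,1],
    [0,0,0.004,0,0,0,1],
  ],
)

```text
t: 8.65
tcp_pos: [0.5377, -0.1358, 0.0561]
tcp_rot: [[-0.988, -0.154, 0.001], [-0.154, 0.988, -0.0], [-0.001, -0.0, -1.0]]
force: [-2.6, 0.7, 8.4]
finger_gap: 0.0291
```

The bar is on the bed. I'll ease the press a little, then open.

Emit:
apply_moves(
  plan=[
    [0,0,-0.005,0,0,0,1],
    [0,0,-0.005,0,0,0,0.6],
    [0,0,-0.005,0,0,0,0.5],
    [0,0,-0.005,0,0,0,0.3],
    [0,0,-0.005,0,0,0,0],
  ],
)

```text
t: 9.15
tcp_pos: [0.5377, -0.1359, 0.0554]
tcp_rot: [[-0.988, -0.153, 0.0], [-0.153, 0.988, 0.0], [-0.0, -0.0, -1.0]]
force: [0.7, 0.6, -0.3]
finger_gap: 0.07
```

Emit:
apply_moves(
  plan=[
    [0,0,-0.005,0,0,0,0],
    [0,0,-0.005,0,0,0,0],
    [0,0,-0.2,0,0,0,0],
    [0,0,-0.5,0,0,0,0],
    [0,0,-0.8,0,0,0,0],
  ],
)

```text
t: 9.65
tcp_pos: [0.5369, -0.1355, 0.1763]
tcp_rot: [[-0.988, -0.153, -0.002], [-0.153, 0.988, 0.001], [0.002, 0.001, -1.0]]
force: [0.2, -0.7, -0.0]
finger_gap: 0.0855
```

```bash
python3 go.py .459 -.1475 .16; python3 - <<'E'
from h import *
p,d=snap('scene','s5'); p2,d=snap('top','t5')
cv2.imwrite('pics/s5c.png',np.hstack([cv2.resize(p[160:340,150:290],None,fx=2.8,fy=2.8),cv2.resize(p2[160:340,390:530],None,fx=2.8,fy=2.8)])[:,:,::-1])
for z in (.0951,.02):print(proj('scene',[.5385,-.1358,z]),(proj('scene',[.5385,-.1358,z])-[150,160])*2.8)
E
```

```text
t 9.65 tcp [ 0.5369 -0.1355  0.1763] fix [0.0032 0.0004] gap 0.0855 F [ 0.22 -0.65 -0.04] Ffix [ 0.12 -0.68] j [-0.37  0.29  1.65  0.    1.2  -2.1 ]
shift [0.525 0.001 0.109] turn [ 0.001 -0.002 -0.002]
[208.89380864 231.33247045] [164.90266419 199.73091727]
[215.5894859  257.92632158] [183.65056052 274.19370042]
```

View pics/s5c.png

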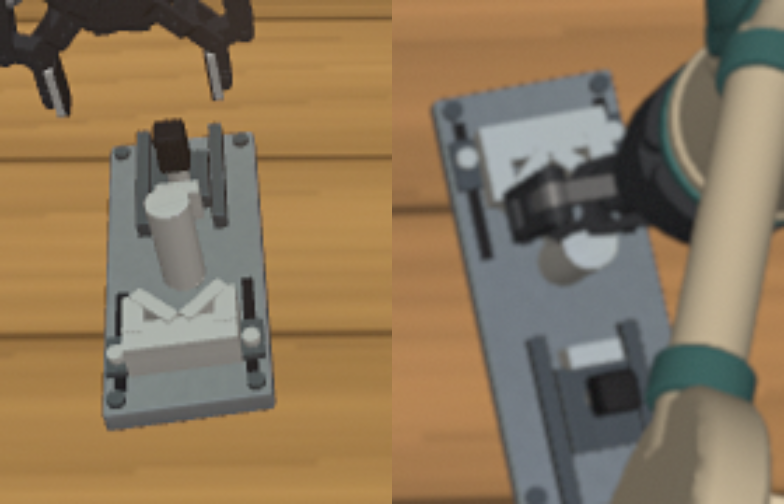

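```bash
python3 - <<'E'
from h import *
d=np.load('top0d.npy')
# rails in crop c1: left (540,490) right (650,450)
for cu,cv in [(520,400),(540,490),(645,430),(660,490),(605,420),(590,370)]:
    u=(cu-368)/3.5+400; v=cv/3.5+180; print(np.round(atd('top',(u,v),d[int(round(v)),int(round(u))]),4))
E
```

```text
[ 0.4713 -0.1177  0.0332]
[ 0.4299 -0.1241  0.0339]
[ 0.4562 -0.1742  0.0327]
[ 0.4286 -0.1783  0.0354]
[ 0.4581 -0.1432  0.0859]
[ 0.4831 -0.147   0.0489]
```

Emit:
apply_moves(
  plan=[
    [0.15,0,0,0,0,0,0],
    [0.35,0,0,0,0,0,0],
    [0.525,0,0.1,0,0,0,0],
    [0.525,0,0.1,0,0,0,0],
    [0.525,0,0.1,0,0,0,0],
  ],
)

```text
t: 10.25
tcp_pos: [0.4595, -0.1478, 0.1602]
tcp_rot: [[-0.988, -0.153, 0.0], [-0.153, 0.988, 0.0], [-0.0, 0.0, -1.0]]
force: [-0.5, 0.3, 0.0]
finger_gap: 0.0856
```

```bash
python3 go.py .459 -.1475 .063
```

```text
t 10.25 tcp [ 0.4595 -0.1478  0.1602] fix [-0.0752  0.0002] gap 0.0856 F [-0.47  0.32  0.04] Ffix [-0.42  0.39] j [-0.46  0.2   1.82  0.    1.12 -2.18]
shift [0.003 0.003 0.648] turn [ 0.     0.    -0.003]
```

Emit:
apply_moves(
  plan=[
    [0,0,0.2,0,0,0,0],
    [0,0,0.45,0,0,0,0],
    [0,0,0.64,0,0,0,0],
    [0,0,0.65,0,0,0,0],
    [0,0,0.65,0,0,0,0.2],
  ],
  force=30,
)

```text
t: 10.75
tcp_pos: [0.4609, -0.148, 0.0631]
tcp_rot: [[-0.988, -0.154, 0.0], [-0.154, 0.988, 0.0], [-0.0, 0.0, -1.0]]
force: [-0.1, -0.5, 0.5]
finger_gap: 0.0734
```

Emit:
apply_moves(
  plan=[
    [0,0,0,0,0,0,0.4],
    [0,0,0,0,0,0,0.6],
    [0,0,0,0,0,0,0.75],
    [0,0,0,0,0,0,1],
    [0,0,0,0,0,0,1],
  ],
)

```text
t: 11.25
tcp_pos: [0.4604, -0.1482, 0.0642]
tcp_rot: [[-0.988, -0.154, 0.002], [-0.154, 0.988, -0.001], [-0.002, -0.001, -1.0]]
force: [-0.2, 0.0, 6.0]
finger_gap: 0.0215
```

Emit:
apply_moves(
  plan=[
    [0,0,0,0,0,0,1],
    [0,0,0,0,0,0,1],
  ],
)

```text
t: 11.45
tcp_pos: [0.4605, -0.1482, 0.0642]
tcp_rot: [[-0.988, -0.154, 0.002], [-0.154, 0.988, -0.001], [-0.002, -0.001, -1.0]]
force: [-0.8, 0.6, 7.1]
finger_gap: 0.0216
```

```bash
python3 go.py .459 -.1475 .063;  python3 - <<'E'
from h import *
p,d=snap('scene','s6')
cv2.imwrite('pics/s6c.png',cv2.resize(p[160:310,150:290],None,fx=4,fy=4)[:,:,::-1])
E
```

```text
t 11.45 tcp [ 0.4605 -0.1482  0.0642] fix [-0.0743 -0.0003] gap 0.0216 F [-0.77  0.64  7.09] Ffix [-0.66  0.75] j [-0.46  0.31  1.95  0.    0.87 -2.18]
shift [0.009 0.006 0.008] turn [-0.002  0.003 -0.001]
```

View pics/s6c.png

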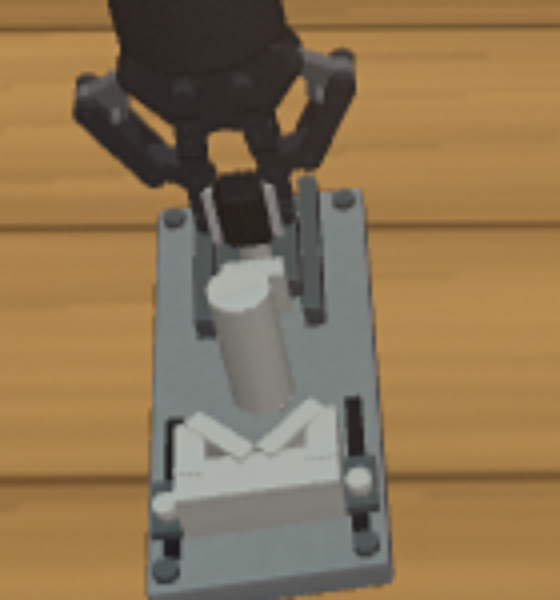

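Emit:
apply_moves(
  plan=[
    [0,0,-0.004,0,0,0,1],
    [-0.03,0,-0.004,0,0,0,1],
    [-0.06,0,-0.004,0,0,0,1],
    [-0.09,0,-0.004,0,0,0,1],
    [-0.12,0,-0.004,0,0,0,1],
  ],
)

```text
t: 12.0
tcp_pos: [0.4768, -0.1456, 0.0642]
tcp_rot: [[-0.988, -0.154, -0.002], [-0.154, 0.988, -0.001], [0.002, -0.001, -1.0]]
force: [-3.2, -2.1, 6.8]
finger_gap: 0.0218
```

```bash
python3 go.py .459 -.1475 .063
```

```text
t 12.0 tcp [ 0.4768 -0.1456  0.0642] fix [-0.0577 -0.0002] gap 0.0218 F [-3.22 -2.07  6.83] Ffix [-3.5  -1.55] j [-0.43  0.33  1.92 -0.    0.89 -2.16]
shift [0.119 0.006 0.008] turn [-0.001 -0.002 -0.001]
```

Emit:
apply_moves(
  plan=[
    [-0.015,0,0,0,0,0,1],
    [-0.03,0,0,0,0,0,1],
    [-0.045,0,0,0,0,0,1],
    [-0.06,0,0,0,0,0,1],
    [-0.075,0,0,0,0,0,1],
  ],
)

```text
t: 12.5
tcp_pos: [0.4879, -0.1438, 0.0642]
tcp_rot: [[-0.988, -0.154, -0.002], [-0.154, 0.988, -0.001], [0.002, -0.001, -1.0]]
force: [-3.9, -2.1, 6.5]
finger_gap: 0.0218
```

```bash
python3 go.py .459 -.1475 .063
```

```text
t 12.5 tcp [ 0.4879 -0.1438  0.0642] fix [-0.0465 -0.0002] gap 0.0218 F [-3.92 -2.07  6.54] Ffix [-4.19 -1.44] j [-0.42  0.34  1.9  -0.    0.9  -2.15]
shift [0.194 0.005 0.008] turn [-0.001 -0.002 -0.001]
```

Emit:
apply_moves(
  plan=[
    [-0.015,0,0,0,0,0,1],
    [-0.03,0,0,0,0,0,1],
    [-0.045,0,0,0,0,0,1],
    [-0.06,0,0,0,0,0,1],
    [-0.075,0,0,0,0,0,1],
  ],
)

```text
t: 13.0
tcp_pos: [0.4984, -0.1421, 0.0642]
tcp_rot: [[-0.988, -0.154, -0.003], [-0.154, 0.988, -0.001], [0.003, -0.001, -1.0]]
force: [-5.8, -2.6, 7.9]
finger_gap: 0.0216
```

Emit:
apply_moves(
  plan=[
    [-0.015,0,0,0,0,0,1],
    [-0.03,0,0,0,0,0,1],
    [-0.045,0,0,0,0,0,1],
    [-0.06,0,0,0,0,0,1],
    [-0.075,0,0,0,0,0,1],
  ],
)

```text
t: 13.5
tcp_pos: [0.5094, -0.1404, 0.0642]
tcp_rot: [[-0.988, -0.154, -0.003], [-0.154, 0.988, -0.001], [0.003, -0.0, -1.0]]
force: [-6.0, -1.9, 7.6]
finger_gap: 0.0216
```

```bash
python3 go.py .459 -.1475 .063;  python3 - <<'E'
from h import *
p,d=snap('scene','s7')
cv2.imwrite('pics/s7c.png',cv2.resize(p[160:310,150:290],None,fx=4,fy=4)[:,:,::-1])
E
```

```text
t 13.5 tcp [ 0.5094 -0.1404  0.0642] fix [-0.0247 -0.0002] gap 0.0216 F [-6.02 -1.94  7.62] Ffix [-6.24 -0.98] j [-0.4   0.37  1.85 -0.    0.92 -2.12]
shift [0.339 0.005 0.009] turn [-0.001 -0.004 -0.001]
```

View pics/s7c.png

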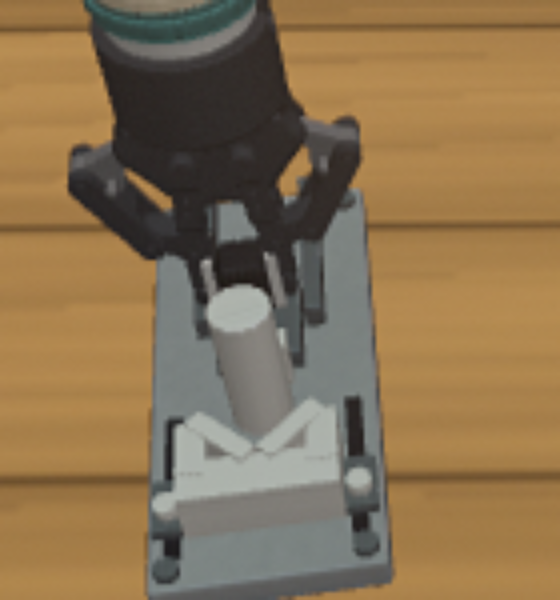

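Emit:
apply_moves(
  plan=[
    [-0.01,0,0,0,0,0,1],
    [-0.02,0,0,0,0,0,1],
    [-0.03,0,0,0,0,0,1],
    [-0.04,0,0,0,0,0,1],
    [-0.05,0,0,0,0,0,1],
  ],
)

```text
t: 14.05
tcp_pos: [0.5168, -0.1392, 0.0642]
tcp_rot: [[-0.988, -0.154, -0.003], [-0.154, 0.988, -0.001], [0.003, -0.0, -1.0]]
force: [-4.6, -2.6, 6.8]
finger_gap: 0.0214
```

Emit:
apply_moves(
  plan=[
    [-0.006,0,0,0,0,0,1],
    [-0.012,0,0,0,0,0,1],
    [-0.018,0,0,0,0,0,1],
    [-0.02,0,0,0,0,0,1],
  ],
)

```text
t: 14.45
tcp_pos: [0.5198, -0.1388, 0.0642]
tcp_rot: [[-0.988, -0.154, -0.003], [-0.154, 0.988, -0.001], [0.003, -0.0, -1.0]]
force: [-4.7, -1.4, 7.3]
finger_gap: 0.0216
```

Emit:
apply_moves(
  plan=[
    [-0.006,0,0,0,0,0,1],
    [-0.012,0,0,0,0,0,1],
    [-0.018,0,0,0,0,0,1],
    [-0.02,0,0,0,0,0,1],
  ],
)

```text
t: 14.85
tcp_pos: [0.5228, -0.1383, 0.0642]
tcp_rot: [[-0.988, -0.154, -0.003], [-0.154, 0.988, -0.001], [0.003, -0.0, -1.0]]
force: [-5.3, -2.2, 7.7]
finger_gap: 0.0213
```

```bash
python3 go.py .459 -.1475 .063
```

```text
t 14.85 tcp [ 0.5228 -0.1383  0.0642] fix [-0.0112 -0.0002] gap 0.0213 F [-5.29 -2.19  7.73] Ffix [-5.56 -1.35] j [-0.39  0.38  1.83 -0.    0.93 -2.11]
shift [0.429 0.005 0.009] turn [-0.    -0.004 -0.001]
```

Emit:
apply_moves(
  plan=[
    [-0.006,0,0,0,0,0,1],
    [-0.012,0,0,0,0,0,1],
    [-0.018,0,0,0,0,0,1],
    [-0.02,0,0,0,0,0,1],
  ],
)

```text
t: 15.25
tcp_pos: [0.5257, -0.1378, 0.0642]
tcp_rot: [[-0.988, -0.154, -0.003], [-0.154, 0.988, -0.001], [0.003, -0.0, -1.0]]
force: [-4.8, -2.3, 7.6]
finger_gap: 0.0213
```

Emit:
apply_moves(
  plan=[
    [-0.006,0,0,0,0,0,1],
    [-0.012,0,0,0,0,0,1],
    [-0.018,0,0,0,0,0,1],
  ],
)

```text
t: 15.55
tcp_pos: [0.5283, -0.1374, 0.0642]
tcp_rot: [[-0.988, -0.154, -0.003], [-0.154, 0.988, -0.001], [0.003, -0.0, -1.0]]
force: [-6.2, -1.9, 7.7]
finger_gap: 0.0215
```

Emit:
apply_moves(
  plan=[
    [-0.006,0,0,0,0,0,1],
    [-0.012,0,0,0,0,0,1],
    [-0.018,0,0,0,0,0,1],
  ],
)

```text
t: 15.85
tcp_pos: [0.531, -0.137, 0.0642]
tcp_rot: [[-0.988, -0.154, -0.003], [-0.154, 0.988, -0.001], [0.003, -0.0, -1.0]]
force: [-5.4, -1.5, 7.8]
finger_gap: 0.0214
```

```bash
python3 - <<'E'
from h import *
p,d=snap('scene','s8')
cv2.imwrite('pics/s8c.png',cv2.resize(p[160:310,150:290],None,fx=4,fy=4)[:,:,::-1])
E
python3 go.py .459 -.1475 .063
```

```text
t 15.9 tcp [ 0.5311 -0.137   0.0642] fix [-0.0027 -0.0001] gap 0.0212 F [-5.19 -1.58  7.31] Ffix [-5.38 -0.75] j [-0.38  0.39  1.81 -0.    0.94 -2.1 ]
shift [0.486 0.005 0.009] turn [-0.    -0.004 -0.001]
```

View pics/s8c.png

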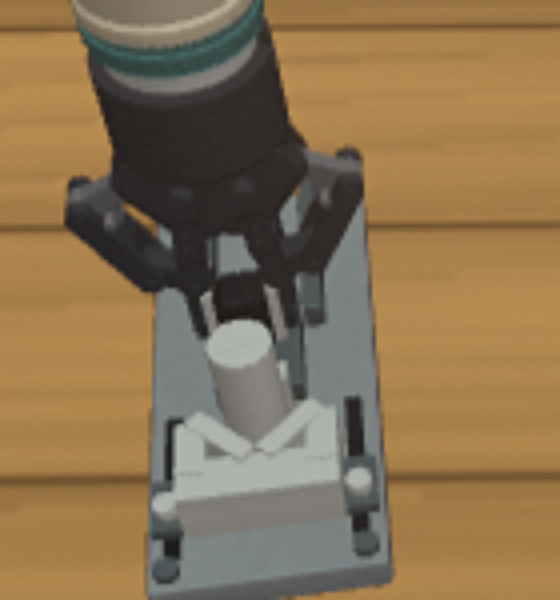

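Emit:
apply_moves(
  plan=[
    [-0.006,0,0,0,0,0,1],
    [-0.012,0,0,0,0,0,1],
    [-0.018,0,0,0,0,0,1],
  ],
)

```text
t: 16.2
tcp_pos: [0.5331, -0.1367, 0.0642]
tcp_rot: [[-0.988, -0.154, -0.004], [-0.154, 0.988, -0.001], [0.004, -0.0, -1.0]]
force: [-7.2, -3.0, 9.6]
finger_gap: 0.0214
```

Emit:
apply_moves(
  plan=[
    [-0.006,0,0,0,0,0,1],
    [-0.012,0,0,0,0,0,1],
    [-0.018,0,0,0,0,0,1],
  ],
)

```text
t: 16.5
tcp_pos: [0.5333, -0.1366, 0.0641]
tcp_rot: [[-0.988, -0.155, -0.009], [-0.155, 0.988, -0.002], [0.009, -0.0, -1.0]]
force: [-12.7, -4.7, 13.3]
finger_gap: 0.0216
```

Seated: motion stopped and force is rising. Small increments towards about 16 N in total.

Emit:
apply_moves(
  plan=[
    [-0.002,0,0,0,0,0,1],
    [-0.004,0,0,0,0,0,1],
  ],
)

```text
t: 16.7
tcp_pos: [0.5334, -0.1366, 0.0641]
tcp_rot: [[-0.988, -0.155, -0.01], [-0.155, 0.988, -0.002], [0.01, 0.0, -1.0]]
force: [-13.1, -4.9, 13.5]
finger_gap: 0.0218
```

```bash
python3 go.py .459 -.1475 .063
```

```text
t 16.7 tcp [ 0.5334 -0.1366  0.0641] fix [-0.0004 -0.0001] gap 0.0218 F [-13.08  -4.9   13.5 ] Ffix [-13.68  -2.81] j [-0.37  0.4   1.8  -0.01  0.95 -2.1 ]
shift [0.501 0.005 0.012] turn [ 0.    -0.013  0.001]
```

Emit:
apply_moves(
  plan=[
    [-0.003,0,0,0,0,0,1],
    [-0.006,0,0,0,0,0,1],
    [-0.006,0,0,0,0,0,1],
  ],
)

```text
t: 17.0
tcp_pos: [0.5334, -0.1366, 0.0641]
tcp_rot: [[-0.988, -0.156, -0.012], [-0.156, 0.988, -0.002], [0.012, 0.0, -1.0]]
force: [-13.7, -5.5, 13.5]
finger_gap: 0.0217
```

```bash
python3 go.py .459 -.1475 .063; python3 - <<'E'
from h import *
p,d=snap('scene','s9')
cv2.imwrite('pics/s9c.png',cv2.resize(p[180:310,170:270],None,fx=4.5,fy=4.5,interpolation=cv2.INTER_CUBIC)[:,:,::-1])
E
python3 go.py .459 -.1475 .063
```

```text
t 17.0 tcp [ 0.5334 -0.1366  0.0641] fix [-0.0004 -0.0001] gap 0.0217 F [-13.71  -5.53  13.5 ] Ffix [-14.4   -3.34] j [-0.37  0.4   1.8  -0.01  0.95 -2.1 ]
shift [0.501 0.005 0.013] turn [ 0.    -0.015  0.001]
t 17.05 tcp [ 0.5334 -0.1366  0.0641] fix [-0.0004 -0.0001] gap 0.0215 F [-13.64  -6.27  13.62] Ffix [-14.45  -4.09] j [-0.37  0.4   1.8  -0.01  0.95 -2.1 ]
shift [0.501 0.005 0.013] turn [ 0.    -0.015  0.001]
```

View pics/s9c.png

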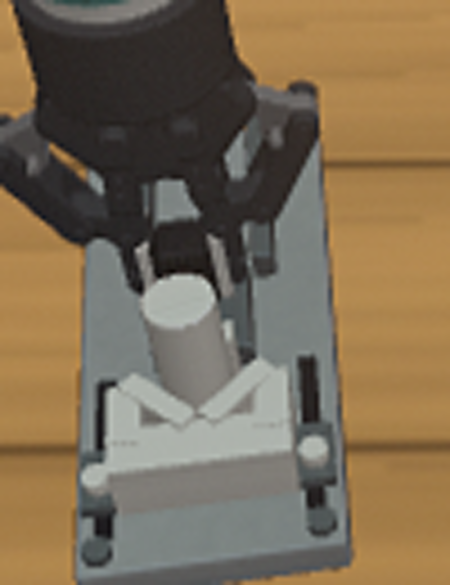

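About 14.4 N on the knob, so about 10 N on the bar. I'll add a touch and hold for over a second.

Emit:
apply_moves(
  plan=[
    [-0.004,0,0,0,0,0,1],
    [-0.008,0,0,0,0,0,1],
    [-0.008,0,0,0,0,0,1],
    [-0.008,0,0,0,0,0,1],
    [-0.008,0,0,0,0,0,1],
  ],
)

```text
t: 17.55
tcp_pos: [0.5335, -0.1365, 0.0641]
tcp_rot: [[-0.988, -0.156, -0.014], [-0.156, 0.988, -0.002], [0.014, 0.0, -1.0]]
force: [-16.0, -7.0, 14.7]
finger_gap: 0.0216
```

Emit:
apply_moves(
  plan=[
    [0,0,0,0,0,0,1],
    [0,0,0,0,0,0,1],
    [0,0,0,0,0,0,1],
    [0,0,0,0,0,0,1],
    [0,0,0,0,0,0,1],
  ],
)

```text
t: 18.05
tcp_pos: [0.5335, -0.1365, 0.0641]
tcp_rot: [[-0.988, -0.156, -0.014], [-0.156, 0.988, -0.002], [0.014, 0.0, -1.0]]
force: [-16.0, -6.9, 15.0]
finger_gap: 0.0218
```

Emit:
apply_moves(
  plan=[
    [0,0,0,0,0,0,1],
    [0,0,0,0,0,0,1],
    [0,0,0,0,0,0,1],
    [0,0,0,0,0,0,1],
    [0,0,0,0,0,0,1],
  ],
)

```text
t: 18.55
tcp_pos: [0.5335, -0.1365, 0.0641]
tcp_rot: [[-0.988, -0.156, -0.014], [-0.156, 0.988, -0.002], [0.014, 0.0, -1.0]]
force: [-16.7, -7.0, 15.3]
finger_gap: 0.0214
```

```bash
python3 go.py .459 -.1475 .063
```

```text
t 18.55 tcp [ 0.5335 -0.1365  0.0641] fix [-0.0003 -0.0001] gap 0.0214 F [-16.7   -6.98  15.29] Ffix [-17.58  -4.31] j [-0.37  0.4   1.8  -0.01  0.96 -2.09]
shift [0.502 0.005 0.014] turn [ 0.    -0.018  0.002]
```

Held for over 1 s with about 13 N on the bar. Now I'll unload gently before opening.

Emit:
apply_moves(
  plan=[
    [0.005,0,0,0,0,0,1],
    [0.01,0,0,0,0,0,1],
    [0.015,0,0,0,0,0,1],
    [0.02,0,0,0,0,0,1],
    [0.02,0,0,0,0,0,1],
  ],
)

```text
t: 19.05
tcp_pos: [0.5335, -0.1366, 0.0641]
tcp_rot: [[-0.988, -0.155, -0.008], [-0.155, 0.988, -0.001], [0.008, -0.0, -1.0]]
force: [-11.2, -2.9, 11.2]
finger_gap: 0.0214
```

```bash
python3 go.py .459 -.1475 .063
```

```text
t 19.05 tcp [ 0.5335 -0.1366  0.0641] fix [-0.0004 -0.0001] gap 0.0214 F [-11.23  -2.95  11.25] Ffix [-11.55  -1.17] j [-0.37  0.4   1.8  -0.01  0.95 -2.1 ]
shift [0.502 0.005 0.011] turn [-0.   -0.01  0.  ]
```

Emit:
apply_moves(
  plan=[
    [0.007,0,0,0,0,0,1],
    [0.014,0,0,0,0,0,1],
    [0.021,0,0,0,0,0,1],
    [0.026,0,0,0,0,0,1],
    [0.026,0,0,0,0,0,1],
  ],
)

```text
t: 19.55
tcp_pos: [0.5334, -0.1366, 0.0641]
tcp_rot: [[-0.988, -0.154, -0.001], [-0.154, 0.988, -0.0], [0.001, -0.0, -1.0]]
force: [-2.9, -1.0, 7.1]
finger_gap: 0.0216
```

```bash
python3 go.py .459 -.1475 .063
```

```text
t 19.55 tcp [ 0.5334 -0.1366  0.0641] fix [-0.0004 -0.0001] gap 0.0216 F [-2.92 -0.97  7.1 ] Ffix [-3.04 -0.51] j [-0.38  0.39  1.81 -0.    0.94 -2.1 ]
shift [0.501 0.004 0.008] turn [-0.    -0.001 -0.001]
```

Emit:
apply_moves(
  plan=[
    [0,0,0,0,0,0,0.6],
    [0,0,0,0,0,0,0.4],
    [0,0,0,0,0,0,0],
    [0,0,0,0,0,0,0],
    [0,0,0,0,0,0,0],
  ],
)

```text
t: 20.05
tcp_pos: [0.5337, -0.1363, 0.0635]
tcp_rot: [[-0.988, -0.153, -0.0], [-0.153, 0.988, 0.0], [0.0, 0.0, -1.0]]
force: [0.0, -0.1, 0.1]
finger_gap: 0.0856
```

Emit:
apply_moves(
  plan=[
    [0,0,-0.1,0,0,0,0],
    [0,0,-0.3,0,0,0,0],
    [0,0,-0.6,0,0,0,0],
    [0,0,-0.9,0,0,0,0],
    [0,0,-0.9,0,0,0,0],
  ],
)

```text
t: 20.55
tcp_pos: [0.5376, -0.1378, 0.2053]
tcp_rot: [[-0.988, -0.153, 0.013], [-0.154, 0.988, -0.005], [-0.012, -0.007, -1.0]]
force: [-0.1, -0.9, -0.1]
finger_gap: 0.0855
```

Emit:
apply_moves(
  plan=[
    [0.2,0,0,0,0,0,0],
    [0.5,0,-0.1,0,0,0,0],
    [0.9,0,-0.1,0,0,0,0],
    [0.9,0,-0.1,0,0,0,0],
    [0.9,0,-0.1,0,0,0,0],
  ],
)

```text
t: 21.05
tcp_pos: [0.3987, -0.1569, 0.2134]
tcp_rot: [[-0.988, -0.151, -0.0], [-0.151, 0.988, 0.0], [0.0, 0.0, -1.0]]
force: [0.1, 0.3, 0.5]
finger_gap: 0.0857
```

```bash
python3 go.py .459 -.1475 .063; python3 - <<'E'
from h import *
p,d=snap('scene','s10'); p2,d2=snap('top','t10')
cv2.imwrite('pics/s10c.png',np.hstack([cv2.resize(p[180:330,170:270],None,fx=4,fy=4,interpolation=cv2.INTER_CUBIC),cv2.resize(p2[180:330,400:500],None,fx=4,fy=4,interpolation=cv2.INTER_CUBIC)])[:,:,::-1])
yaw=np.radians(8.9);F=np.array([[np.cos(yaw),-np.sin(yaw)],[np.sin(yaw),np.cos(yaw)]])
for c,dd in(('scene',d),('top',d2)):
    f,cx,cy,T,_=K(c); v,u=np.mgrid[:480,:640]
    P=np.stack([(u-cx)/f*dd,-(v-cy)/f*dd,-dd],-1)@T[:3,:3].T+T[:3,3]; P=P[dd>0]
    m=(P[:,2]>.089)&(P[:,2]<.101); q=P[m]; L=(q[:,:2]-[.5338,-.1364])@F
    k=(abs(L[:,0]-.045)<.03)&(abs(L[:,1])<.03); L=L[k]; print(c,len(L),L.mean(0),L.min(0),L.max(0)) if len(L) else print(c,'none')
print(proj('scene',[.5338+.045*.988,-.1364+.045*.1547,.095]),proj('scene',[.5338+.045*.988,-.1364+.045*.1547,.02]))
E
```

```text
t 21.05 tcp [ 0.3987 -0.1569  0.2134] fix [-0.1367  0.0006] gap 0.0857 F [0.12 0.27 0.53] Ffix [0.16 0.25] j [-0.54  0.07  1.83  0.    1.24 -2.26]
shift [-4.070e-01  1.000e-03  1.003e+00] turn [ 0.    -0.    -0.004]
scene 195 [0.04545584 0.00031445] [ 0.02885157 -0.01438866] [0.05829013 0.0141088 ]
top 298 [0.04202862 0.00111046] [ 0.02803066 -0.01418805] [0.05655603 0.01543776]
[209.09192507 247.25598722] [215.96969454 273.63310514]
```

View pics/s10c.png

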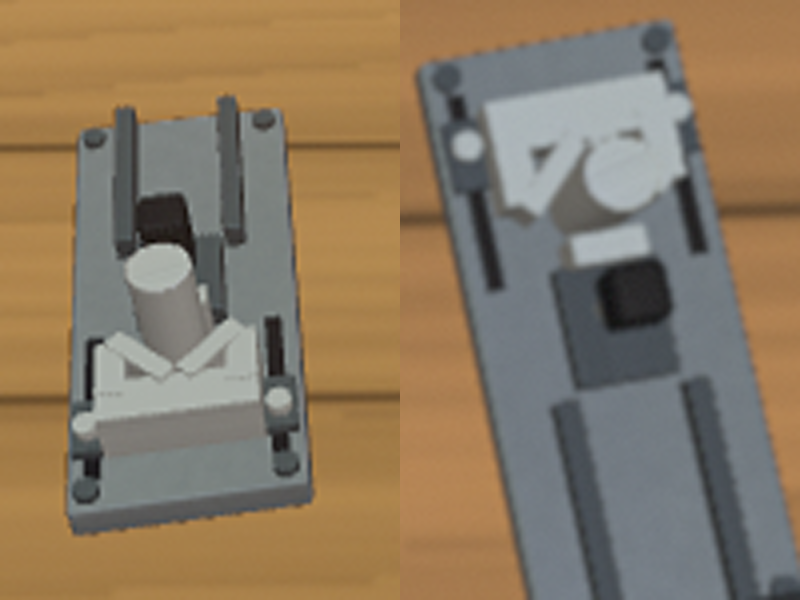

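View pics/s10.png

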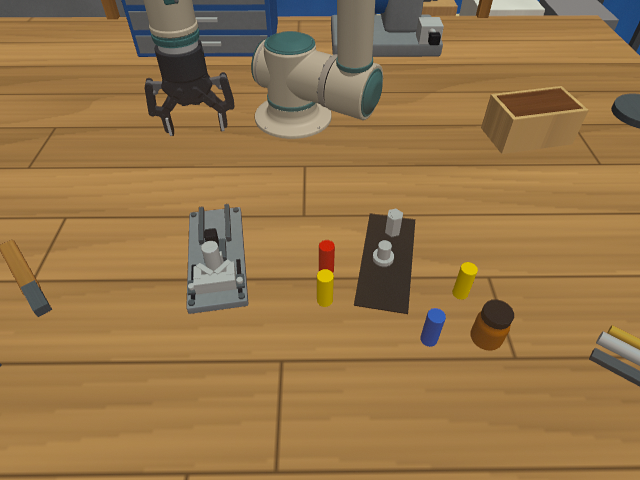

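The bar stands in the V with the nose against it, and the bystanders are where they were. One last gap check, then I'll hand in.

```bash
python3 - <<'E'
from h import *
yaw=np.radians(8.9);F=np.array([[np.cos(yaw),-np.sin(yaw)],[np.sin(yaw),np.cos(yaw)]])
p2,dd=snap('top','t11'); c='top'
f,cx,cy,T,_=K(c); v,u=np.mgrid[:480,:640]
P=np.stack([(u-cx)/f*dd,-(v-cy)/f*dd,-dd],-1)@T[:3,:3].T+T[:3,3]; P=P[dd>0]
L=(P[:,:2]-[.5338,-.1364])@F
for n,z0,z1,x0 in(('knob',.08,.0895,0),('bar',.0905,.101,.043)):
    k=(P[:,2]>z0)&(P[:,2]<z1)&(abs(L[:,0]-x0)<.02)&(abs(L[:,1])<.02); print(n,k.sum(),(L[k].min(0)+L[k].max(0))/2,np.median(L[k],0))
print(r.job_done())
E
```

```text
knob 208 [-0.00236736  0.00038461] [-0.00277632  0.00076629]
bar 284 [0.04230229 0.00037017] [0.04219614 0.00073599]
the job is handed in; nothing more can be done
None
```

I stood the round steel bar on the bed, let go of it, then pushed it into the V with the clamp knob and handed the job in at about 21 s. No verdict was reported.

- **Push:** I held it for about 1.5 s with roughly 16–17.5 N on the knob, or about 12–13.5 N on the bar after the 4 N slide friction. That is inferred from the wrist force, not measured at the nose. I then unloaded to about 3 N before opening the fingers.
- **Bar position:** the last pictures put it upright at fixture x ≈ 42–45 mm, y ≈ 0.3–1.1 mm. The two cameras differ by about 3 mm in x, so y is known only to about a millimetre against the 1.5 mm limit.
- **Clamp nose:** knob to bar axis measured 44.7–45.0 mm against a nominal 45 mm, which means the nose is touching.
- **Other things:** the hex bar, bush, jar and coloured look-alikes look unmoved in the final picture. The gripper is clear and touching nothing.

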